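# Nest the bench guards for storage

## Robot

A 6-joint arm with a two-finger parallel gripper is mounted at the origin on a cart in front of the work surface, level with it; the furniture and walls round the work are solid. World frame = base frame: x ahead of the robot, y to its left, z up, the work surface at z = 0. Lengths are in mm, angles in rad, forces in N, time in s.
With the tool pointing down it reaches from about 400 to 925 mm from the base axis. Payload 12.5 kg.
Tool frame: the origin (TCP) lies at the very end of the fingers, on their centre line; the grasp point (between the pads) lies 19 mm behind it; z points along the fingers, y is the line along which they close (so a half turn about z gives the same grasp; the last joint's range is limited). The gripper opens to 95 mm and grips with 3 to 60 N. Pads are 20 mm wide; open, the fingers measure 119 mm over their backs; the gripper's body (75 mm by 180 mm) begins 59 mm behind the grasp point.
Start: joints at [-1.273, 0.491, 1.559, -0, 1.092, -0.106], TCP at [245.596, -574.743, 214.661] pointing down, gripper open.
Joint ranges: [-3.1, 3.1], [-0.84, 2.19], [0.05, 2.79], [-1.13, 4.28], [0.06, 2.93], [-2.69, 2.69]. Speed limits (rad/s): [2.22, 2.22, 2.79, 3.14, 3.14, 3.14].

## Interface

Orientations are given as [roll, pitch, yaw] about the fixed x, y, z axes, in that order (R = Rz(yaw) Ry(pitch) Rx(roll)).
In Python, from cell import state, imaging, env, spot_in, mark_of gives the robot as it stands. The module is installed in compiled form; this text tells all that it offers.
- The arm moves only by the tool step_arm, never from a script. Its argument "increments" is a list of rows, each an object with "slide": the shift along the tool's x, y, z in m, a list of three; "roll": the turn about the tool's z in rad. A call has 1 to 5 rows; each row is the pose to reach, as a shift and turn from the pose commanded when the call began, along the tool's axes at that moment; what a row does not reach only later rows make up. A row lasts 1/8 s, in which the tool goes at most 62.5 mm and 10.7 degrees, less where a joint would pass 70% of its speed; a pose out of reach is approached as far as the arm can. A call with a gripper value outside its range is refused whole. "fingers" is the opening, from 0 (shut) to 1 (fully open), set as the call begins (left out, the last holds). The fingers move at their own pace and stop on an object; the grip force is fixed at half the most. Time passes only in rows, so rows that repeat a pose let the fingers close. It gives the time, the measured TCP pose, the force, the opening and the grip force at its end, in the units of the state.
- state(): the state, without advancing time (a new reading comes with each control period).
- imaging.read_camera(name): name is "side" or "top" or "wrist"; returns a dict with "color" (420x560x3 uint8, red, green, blue), "z_map" (420x560 float32, mm along the optical axis (not along the pixel's ray), 0 where there is no reading), "intrinsics" (3x3 intrinsics, pixels), "distortion" ([k1, k2, p1, p2, k3] as OpenCV has them; the pictures are not rectified), "camera_from_world" (4x4, takes a point from world to camera coordinates). Camera axes: x right, y up, looking along -z (the intrinsics and any distortion apply to the point x, -y, -z); pixel columns grow to the right and rows downward; lengths in mm; the calibration is good to about 2 mm. A picture is of the moment at which its call begins.
- env.job_done(): hands the job in; it is judged then, once.
Trained networks look in the newest picture that a camera, given by its name, has taken for a name from the list of things; names that differ only in an ending like _2 or _b are one class to them, and where a whole thing is asked for, a point or a joint stands for the part that bears it (a point fixed in the world has none). Each returns a list of dicts, best first, with "confidence" (0 to 1); they miss things now and then, are a little off and sometimes report something else, mostly with a low value. They report only what shows in the picture. A call takes as long as a camera call.
- spot_in(camera, target): "bbox" ([left, top, right, bottom] in pixels, round what is visible of it).
- mark_of(camera, target): "uv" ([column, row] in pixels: a listed point, or the origin of a listed thing).
The state is a dict: "t": time; "joints": joint angles; "qvel": joint speeds; "tau": joint torques, N m; "eef_pos": TCP position; "tcp_rot": TCP orientation; "ft_force": force on the tool from outside, world axes, zero at the start; "moment": the same for the moment, N m; "opening": opening from 0.0 (shut) to 1.0 (fully open); "grip_force": force on a finger pad.
Only numpy, scipy, OpenCV 4.12 (cv2) and the standard library are available. Lean on these libraries where they do the work, as an engineer would, in place of code of your own. Each camera call takes 0.05 s, during which the arm holds its last target. There are 200 camera calls.

## Task

Put the three low bench guards away nested on the green-edged mat, always sliding them over the desk and never lifting or tipping them: first the large grey one squarely onto the middle of the mat with its open front to the robot's left, then the blue one squarely inside it right up to its back wall, then the yellow one likewise inside the blue. Last, stand the brown bottle with the black cap upright on the desk inside the yellow guard, and leave everything else where it is.

Things in the scene. Friction and masses are not known exactly. Their poses are not given: they have to be found in the camera images.
- mat: thin green-edged grey storage mat lying flat on the desk, 240 mm (x) by 160 mm (y), 1 mm thick and no obstacle to sliding things; origin at its centre, axes as the world's (x away from the robot). The black monitor foot (11 mm high, fixed) stands close by, at x above 0.665 m and y below 0.22 m
- guard_large: grey (largest) sheet-metal guard: U of a back and two side walls, 5 mm thick, no floor or roof. Outside 190 wide (x) x 130 deep (y) x 46 high (mm); inside 180 wide. Origin: its centre at desk level; -y points to the back wall (outer face at y = -65), +y to the open front, z up. About 0.5 kg, dark ballast bars at the front ends bring its centre of mass to y = 0; slides on slippery lower edges under about 2 N
- guard_medium: blue (middle) sheet-metal guard: U of a back and two side walls, 5 mm thick, no floor or roof. Outside 150 wide (x) x 110 deep (y) x 42 high (mm); inside 140 wide. Origin: its centre at desk level; -y points to the back wall (outer face at y = -55), +y to the open front, z up. About 0.38 kg, dark ballast bars at the front ends bring its centre of mass to y = 0; slides on slippery lower edges under about 2 N
- guard_small: yellow (smallest) sheet-metal guard: U of a back and two side walls, 5 mm thick, no floor or roof. Outside 112 wide (x) x 95 deep (y) x 38 high (mm); inside 102 wide. Origin: its centre at desk level; -y points to the back wall (outer face at y = -47.5), +y to the open front, z up. About 0.28 kg, dark ballast bars at the front ends bring its centre of mass to y = 0; slides on slippery lower edges under about 2 N
- amber_bottle: brown glass bottle with a black screw cap, 48 mm across, 102 mm tall; the body is 24 mm in radius up to the shoulder (about 75 mm), the cap is 30 mm across from 80 to 102 mm and is a good place to grip from above; origin at the centre of its base, z up; 0.12 kg
- white_bottle: white reagent bottle with a red cap, 60 mm across, 135 mm tall; a bystander, not for this job; origin at the underside
- clear_bottle: clear bottle with a blue cap, 58 mm across, 110 mm tall; bystander; origin at the underside
- timer: white slant-faced count-down timer, 47x62x52 mm; bystander; origin at the underside
- tip_box: white lidded box with a blue catch, 50x127x38 mm; bystander; origin at the underside
- petri_dish: round clear dish with lid, 60 mm across, 15 mm high; bystander; origin at the underside
- capillary_box: small white carton with a teal stripe, 30x85x22 mm; bystander; origin at the underside
- reagent_pot: low white pot with a ribbed lid, 60 mm across, 40 mm high; bystander; origin at the underside

How it is judged:
By the outcome, as a careful person would: the job done as asked, in the order asked, and still so for the second after the job is handed in, with the robot touching nothing.
It also fails if it takes over 72 s, if anything falls off the work surface, if the arm or the gripper's body presses on something with over 40 N, if the wrist force passes 120 N, or if a joint passes its speed limit or range.

## Working session

There is one attempt and no reset: what is moved stays moved. The work goes in short steps, Python scripts to look and compute and a tool call to move; the robot and the scene stay as the last step left them, time stands still between calls to the robot, and variables do not carry over. Pictures are saved under pics/ and viewed, at most 10 in all, crops included, and the job is handed in when it is done.

Besides the shell and the picture viewer there is one more tool, called after ">>>" by a JSON object that holds its "api" and its "payload". step_arm: Moves the arm, as the interface text tells. Its arguments: {"type":"object","properties":{"increments":{"type":"array"},"fingers":{"type":"number"}},"required":["increments"]}

```bash
mkdir -p pics; cat > h.py <<'E'
import numpy as np, cv2
from cell import state, imaging, env, spot_in, mark_of
def grab(n,save=None):
    c=imaging.read_camera(n)
    if save: cv2.imwrite('pics/'+save,c['color'][:,:,::-1])
    return c
def ray(c,uv):
    K=np.array(c['intrinsics'],float);d=np.array(c['distortion'],float)
    p=cv2.undistortPoints(np.array(uv,float).reshape(-1,1,2),K,d).reshape(-1,2)
    T=np.array(c['camera_from_world']);R=T[:3,:3];o=-R.T@T[:3,3]
    v=np.c_[p[:,0],-p[:,1],-np.ones(len(p))]@R
    return o,v
def at_z(c,uv,z):
    o,v=ray(c,uv); return o+v*((z-o[2])/v[:,2])[:,None]
def cloud(c):
    h,w=c['z_map'].shape;u,v=np.meshgrid(np.arange(w),np.arange(h))
    o,r=ray(c,np.stack([u.ravel(),v.ravel()],1)); z=c['z_map'].ravel()
    P=o+r*z[:,None]; P[z==0]=np.nan
    return P.reshape(h,w,3)
E
python3 - <<'E'
from h import *
for n in ('top','side'):
    c=grab(n,n+'1.png'); P=cloud(c)
    for t in ['mat','guard_large','guard_medium','guard_small','amber_bottle','white_bottle','clear_bottle','timer','tip_box','petri_dish','capillary_box','reagent_pot']:
        m=mark_of(n,t); 
        if m: print(n,t,[(np.round(m_['uv']),m_['confidence'],np.round(at_z(c,[m_['uv']],0)[0])) for m_ in m[:2]])
print(state())
E
```

```text
top mat [(array([318., 228.]), 0.97, array([525.,  71.,   0.]))]
top guard_medium [(array([146., 213.]), 0.37, array([572., 540.,   0.]))]
top guard_small [(array([197., 208.]), 0.9, array([583., 398.,   0.]))]
top amber_bottle [(array([377., 195.]), 0.54, array([615., -90.,   0.])), (array([198., 207.]), 0.47, array([587., 396.,   0.]))]
top clear_bottle [(array([200., 162.]), 0.92, array([712., 392.,   0.]))]
top timer [(array([409., 147.]), 0.83, array([ 746., -183.,    0.]))]
top tip_box [(array([147., 210.]), 0.81, array([580., 537.,   0.])), (array([411., 148.]), 0.5, array([ 744., -190.,    0.]))]
top petri_dish [(array([145., 257.]), 0.69, array([453., 540.,   0.]))]
top capillary_box [(array([238., 156.]), 0.65, array([727., 286.,   0.])), (array([146., 209.]), 0.65, array([582., 541.,   0.]))]
top reagent_pot [(array([203., 160.]), 0.31, array([716., 383.,   0.])), (array([412., 150.]), 0.22, array([ 738., -191.,    0.]))]
side mat [(array([299., 200.]), 0.97, array([522.,  79.,   0.]))]
side guard_medium [(array([299., 200.]), 0.54, array([522.,  80.,   0.]))]
side guard_s
[... 758 characters left out ...]
   0.]))]
{'t': 1.3, 'joints': array([-1.27261414e+00,  4.90860017e-01,  1.55890428e+00,  4.83116705e-08,
        1.09170566e+00, -1.05587420e-01]), 'qvel': array([ 1.55491220e-05,  8.97363158e-04,  3.48669687e-04, -1.26599631e-04,
       -8.87886859e-04,  3.40627446e-04]), 'tau': array([ 2.44441704e-03, -6.12465262e+01, -2.58419430e+01,  6.93801907e-02,
        4.46538243e-02, -6.93516881e-06]), 'eef_pos': array([ 245.58674807, -574.74209691,  214.68431869]), 'tcp_rot': array([3.14147063e+00, 1.28893562e-05, 4.03769582e-01]), 'ft_force': array([-0.13483219, -1.2619629 ,  0.8337444 ]), 'moment': array([ 0.00906274,  0.0030182 , -0.02435329]), 'grip_force': 0.0, 'opening': 0.9990524062324292}
```

View pics/top1.png

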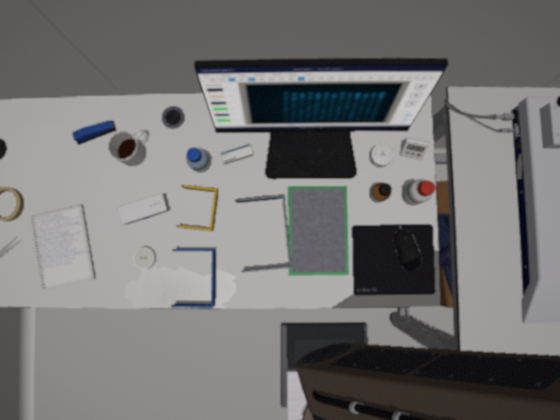

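View pics/side1.png

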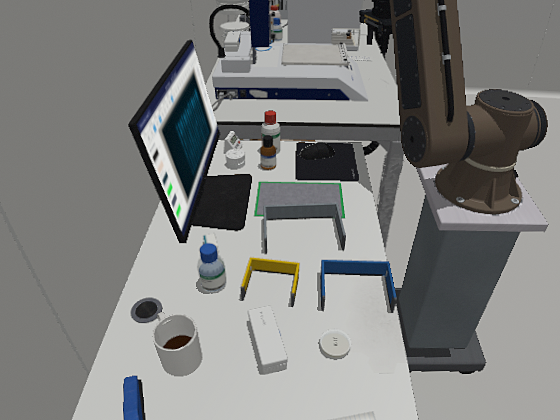

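```bash
cat >> h.py <<'E'
DIM=dict(guard_large=(190,130,46),guard_medium=(150,110,42),guard_small=(112,95,38))
from scipy.optimize import least_squares
def fitU(Q,name,x0,z=None):
    """fit U outline centreline to top-edge points (xy)"""
    w,d,h=DIM[name]; a=w/2-2.5; b=d/2-2.5
    def res(p):
        c,s=np.cos(p[2]),np.sin(p[2]); L=(Q-p[:2])@np.array([[c,-s],[s,c]])
        X,Y=L.T
        back=np.hypot(np.clip(np.abs(X)-a,0,None),Y+b)
        side=np.hypot(np.abs(X)-a,np.clip(-b-Y,0,None)+np.clip(Y-d/2,0,None))
        return np.minimum(back,side)
    best=min((least_squares(res,[x0[0]+i,x0[1]+j,x0[2]],loss='soft_l1',f_scale=2) for i in(-8,8) for j in(-8,8)),key=lambda r:r.cost)
    p=best.x; r=res(p); k=r<6
    return p,np.median(r),len(Q),k.mean()
E
python3 - <<'E'
from h import *
for n in ('top','side'):
    c=grab(n); P=cloud(c); 
    B=dict(guard_large=((430,630),(120,290)),guard_medium=((310,500),(300,480)),guard_small=((500,660),(330,470)))
    for t,((x0,x1),(y0,y1)) in B.items():
        h=DIM[t][2]; m=(P[...,0]>x0)&(P[...,0]<x1)&(P[...,1]>y0)&(P[...,1]<y1)&(P[...,2]>h-9)&(P[...,2]<h+7)
        Q=P[m]; 
        if len(Q)<20: print(n,t,len(Q)); continue
        print(n,t,fitU(Q[:,:2],t,[(Q[:,0].min()+Q[:,0].max())/2,(Q[:,1].min()+Q[:,1].max())/2,0]),np.median(Q[:,2]),Q.min(0).round(),Q.max(0).round())
    # mat: green
    hsv=cv2.cvtColor(c['color'],cv2.COLOR_RGB2HSV)
    g=(hsv[...,0]>45)&(hsv[...,0]<80)&(hsv[...,1]>100)&(np.abs(P[...,2])<8)&(P[...,1]<200)&(P[...,1]>-50)
    v,u=np.nonzero(g); G=at_z(c,np.stack([u,v],1),1.)[:,:2]; print('mat',len(G),np.percentile(G,[1,99],axis=0).round(1),cv2.minAreaRect(G.astype(np.float32)))
    m=(P[...,0]>560)&(P[...,0]<680)&(P[...,1]<-40)&(P[...,1]>-135)&(P[...,2]>92)&(P[...,2]<112)
    print('cap',m.sum(),np.nanmedian(P[m],0),P[m].min(0),P[m].max(0))
    if n=='top':
        m=np.abs(P[...,2])<6; e=m&(P[...,1]>200)&(P[...,1]<450); print('desk edge x',np.percentile(P[e][:,0],[.2,1]))
        k=(P[...,2]>70)&(P[...,0]>300)&(P[...,0]<900)&(np.abs(P[...,1]-150)<250);print('tall: minx',P[k][:,0].min())
E
```

```text
top guard_large (array([5.12731942e+02, 2.20583698e+02, 9.07733723e-02]), np.float64(1.6354093116518555), 290, np.float64(1.0)) 46.736045360674666 [432. 149.  38.] [614. 288.  53.]
top guard_medium (array([ 3.98567161e+02,  4.01815392e+02, -1.68801874e-02]), np.float64(1.547798467559641), 338, np.float64(1.0)) 42.972782536194245 [323. 345.  33.] [473. 457.  48.]
top guard_small (array([ 5.81465805e+02,  3.93075849e+02, -1.21111834e-01]), np.float64(1.7279483745719233), 280, np.float64(1.0)) 39.160308523585854 [522. 340.  29.] [642. 446.  45.]
mat 310 [[404.2  -4.5]
 [638.5 149.9]] ((521.3638305664062, 72.70671844482422), (234.53436279296875, 154.5303955078125), 0.05494062975049019)
cap 115 [616.82901129 -90.02045533 101.47205349] [ 603.60954193 -104.21438214   93.19457494] [631.4534457  -76.64653869 106.80300624]
desk edge x [315.12685158 318.22435065]
tall: minx 597.3595029042419
side guard_large (array([5.13321743e+02, 2.22315027e+02, 8.88014414e-02]), np.float64(1.3292888440081256), 373, np.float64(1.0)) 45.29123446314543 [430. 149.  37.] [613. 289.  51.]
side guard_medium (array([ 3.98903704e+02,  4.05019516e+02, -8.82440812e-03]), np.float64(1.2844393075652185), 576, np.float64(0.9982638888888888)) 42.33219266150803 [323. 346.  33.] [474. 459.  47.]
side guard_small (array([ 5.81938523e+02,  3.97724120e+02, -1.25422253e-01]), np.float64(1.3661570876054938), 438, np.float64(1.0)) 38.36910384850137 [521. 343.  29.] [643. 450.  44.]
mat 230 [[402.4  -5.9]
 [639.9 149.7]] ((520.93359375, 71.64639282226562), (155.24725341796875, 238.17054748535156), 89.66246795654297)
cap 64 [617.77220353 -85.02603822 101.03800671] [ 603.75825989 -102.77714042   92.26231118] [630.75761931 -73.94033894 104.80293228]
```

>>> {"api": "step_arm", "payload": {"increments": [{"slide": [0.309, -0.205, 0], "roll": 0.31}, {"slide": [0.309, -0.205, 0], "roll": 0.31}, {"slide": [0.309, -0.205, 0], "roll": 0.31}, {"slide": [0.309, -0.205, 0], "roll": 0.31}, {"slide": [0.309, -0.205, 0], "roll": 0.31}], "fingers": 0.45}}

```text
t: 2.02
eef_pos: [418.0, -311.9, 214.9]
tcp_rot: [3.141, -0.0, 0.093]
ft_force: [0.8, -0.4, 0.0]
opening: 0.529
grip_force: 0.0
```

>>> {"api": "step_arm", "payload": {"increments": [{"slide": [0.144, -0.46, 0.075], "roll": 0}, {"slide": [0.144, -0.46, 0.075], "roll": 0}, {"slide": [0.144, -0.46, 0.075], "roll": 0}, {"slide": [0.144, -0.46, 0.075], "roll": 0}, {"slide": [0.144, -0.46, 0.075], "roll": 0}]}}

```text
t: 2.65
eef_pos: [481.7, -9.6, 166.5]
tcp_rot: [3.141, -0.001, 0.094]
ft_force: [1.2, -0.9, 0.2]
opening: 0.448
grip_force: 0.0
```

>>> {"api": "step_arm", "payload": {"increments": [{"slide": [0.053, -0.165, 0.037], "roll": 0}, {"slide": [0.053, -0.165, 0.037], "roll": 0}, {"slide": [0.053, -0.165, 0.037], "roll": 0}, {"slide": [0.053, -0.165, 0.037], "roll": 0}]}}

```text
t: 3.15
eef_pos: [518.6, 160.5, 128.7]
tcp_rot: [-3.142, 0.001, 0.098]
ft_force: [-0.3, -0.6, -0.0]
opening: 0.451
grip_force: 0.0
```

```bash
python3 - <<'E'
from h import *
c=grab('wrist','w1.png'); P=cloud(c); s=state(); print(s['eef_pos'],s['tcp_rot'],s['ft_force'])
m=(P[...,2]>38)&(P[...,2]<54)&(P[...,1]>120)&(P[...,1]<300)&(P[...,0]>400)&(P[...,0]<640)
Q=P[m];print(len(Q),Q.min(0),Q.max(0))
print(fitU(Q[:,:2],'guard_large',[513,221.5,.09]))
E
```

```text
[518.43704333 158.89461151 129.06090432] [3.14136982e+00 8.68428349e-04 9.65564425e-02] [-0.37301767 -0.00557085 -0.21825713]
3960 [424.44065296 143.43145071  38.01349627] [612.64924831 289.24959742  50.00037981]
(array([5.12481351e+02, 2.16175579e+02, 9.06989649e-02]), np.float64(1.6222328552943281), 3960, np.float64(1.0))
```

View pics/w1.png

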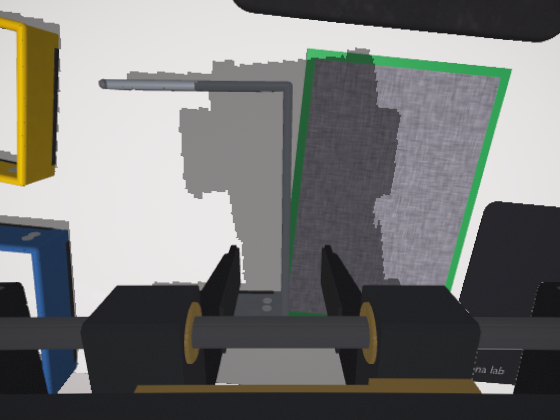

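>>> {"api": "step_arm", "payload": {"increments": [{"slide": [0, 0, 0.06], "roll": 0}, {"slide": [0, 0, 0.11], "roll": 0}, {"slide": [0, 0, 0.12], "roll": 0}, {"slide": [0, 0, 0.122], "roll": 0}, {"slide": [0, 0, 0.122], "roll": 0}]}}

```text
t: 3.82
eef_pos: [519.6, 157.5, 9.2]
tcp_rot: [-3.141, -0.002, 0.093]
ft_force: [0.1, -0.5, 0.5]
opening: 0.447
grip_force: 0.0
```

>>> {"api": "step_arm", "payload": {"increments": [{"slide": [0, 0, 0], "roll": 0}, {"slide": [0, 0, 0], "roll": 0}, {"slide": [0, 0, 0], "roll": 0}, {"slide": [0, 0, 0], "roll": 0}, {"slide": [0, 0, 0], "roll": 0}], "fingers": 0}}

```text
t: 4.45
eef_pos: [518.8, 157.7, 7.6]
tcp_rot: [3.142, -0.0, 0.093]
ft_force: [-0.3, -0.8, 2.5]
opening: 0.05
grip_force: 30.0
```

```bash
cat >> h.py <<'E'
def look(t,cams=('top','side')):
    r=[]
    for n in cams:
        c=grab(n);P=cloud(c);h=DIM[t][2]; hsv=cv2.cvtColor(c['color'],cv2.COLOR_RGB2HSV)
        m=(P[...,2]>h-9)&(P[...,2]<h+7)&(P[...,0]>320)&(P[...,0]<660)&(P[...,1]>-60)&(P[...,1]<480)
        H,S,V=[hsv[...,i].astype(int) for i in range(3)]
        if t=='guard_small': m&=(H>15)&(H<32)&(S>110)
        elif t=='guard_medium': m&=(H>100)&(H<125)&(S>90)
        else: m&=(S<80)&(P[...,1]<300)&(V>35)
        Q=P[m][:,:2]
        if len(Q)<20: print(n,t,'few');continue
        f=fitU(Q,t,[*((Q.min(0)+Q.max(0))/2),0]); print(n,t,f[0].round(3),'res %.1f n %d in %.2f'%f[1:])
E
python3 - <<'E'
from h import *
s=state(); print({k:np.round(s[k],3) for k in('t','eef_pos','tcp_rot','ft_force','opening','grip_force')})
look('guard_large')
E
```

```text
{'t': np.float64(4.45), 'eef_pos': array([518.799, 157.682,   7.621]), 'tcp_rot': array([ 3.142, -0.   ,  0.093]), 'ft_force': array([-0.317, -0.833,  2.472]), 'opening': np.float64(0.05), 'grip_force': np.float64(29.999)}
top guard_large [5.12738e+02 2.21245e+02 9.50000e-02] res 1.7 n 186 in 1.00
side guard_large [5.13534e+02 2.23689e+02 9.40000e-02] res 1.5 n 367 in 1.00
```

>>> {"api": "step_arm", "payload": {"increments": [{"slide": [-0.001, 0.015, 0], "roll": 0.01}, {"slide": [-0.003, 0.04, 0], "roll": 0.03}, {"slide": [-0.006, 0.075, 0], "roll": 0.05}, {"slide": [-0.0085, 0.108, 0], "roll": 0.07}, {"slide": [-0.0105, 0.133, 0], "roll": 0.085}]}}

```text
t: 5.18
eef_pos: [520.5, 22.4, 7.6]
tcp_rot: [3.142, -0.0, 0.007]
ft_force: [-0.1, 2.6, 2.5]
opening: 0.053
grip_force: 30.0
```

```bash
python3 - <<'E'
from h import *
s=state(); print({k:np.round(s[k],3) for k in('t','eef_pos','tcp_rot','ft_force','opening','grip_force')})
E
```

```text
{'t': np.float64(5.175), 'eef_pos': array([520.545,  22.429,   7.616]), 'tcp_rot': array([ 3.142, -0.   ,  0.007]), 'ft_force': array([-0.078,  2.594,  2.506]), 'opening': np.float64(0.053), 'grip_force': np.float64(30.001)}
```

>>> {"api": "step_arm", "payload": {"increments": [{"slide": [0.0005, 0.008, 0], "roll": 0.008}, {"slide": [0.0005, 0.0125, 0], "roll": 0.008}, {"slide": [0.0005, 0.013, 0], "roll": 0.008}]}}

```text
t: 5.55
eef_pos: [521.4, 11.3, 7.6]
tcp_rot: [3.141, -0.0, 0.001]
ft_force: [-0.3, -2.4, 3.1]
opening: 0.051
grip_force: 30.0
```

```bash
python3 - <<'E'
from h import *
s=state(); print({k:np.round(s[k],3) for k in('t','eef_pos','tcp_rot','ft_force','opening','grip_force')})
look('guard_large')
E
```

```text
{'t': np.float64(5.55), 'eef_pos': array([521.373,  11.305,   7.614]), 'tcp_rot': array([ 3.141e+00, -0.000e+00,  1.000e-03]), 'ft_force': array([-0.281, -2.427,  3.094]), 'opening': np.float64(0.051), 'grip_force': np.float64(29.999)}
top guard_large [520.738  75.835  -0.   ] res 1.6 n 240 in 1.00
side guard_large [5.21673e+02 7.72790e+01 3.00000e-03] res 1.6 n 305 in 1.00
```

>>> {"api": "step_arm", "payload": {"increments": [{"slide": [0, 0.001, 0], "roll": 0}, {"slide": [0, 0.002, 0], "roll": 0}, {"slide": [0, 0.002, 0], "roll": 0}]}}

```text
t: 6.02
eef_pos: [521.4, 9.6, 7.6]
tcp_rot: [-3.142, -0.0, 0.001]
ft_force: [0.3, 4.4, 5.0]
opening: 0.047
grip_force: 30.0
```

>>> {"api": "step_arm", "payload": {"increments": [{"slide": [0, 0, 0], "roll": 0}, {"slide": [0, 0, 0], "roll": 0}, {"slide": [0, 0, -0.03], "roll": 0}, {"slide": [0, 0, -0.08], "roll": 0}, {"slide": [0, 0, -0.1], "roll": 0}], "fingers": 0.45}}

```text
t: 6.65
eef_pos: [521.9, 9.1, 109.8]
tcp_rot: [3.141, -0.003, 0.001]
ft_force: [-0.5, 0.1, 0.4]
opening: 0.441
grip_force: 0.0
```

```bash
python3 - <<'E'
from h import *
s=state(); print({k:np.round(s[k],3) for k in('t','eef_pos','tcp_rot','ft_force','opening','grip_force')})
look('guard_large');look('guard_medium');look('guard_small')
E
```

```text
{'t': np.float64(6.65), 'eef_pos': array([521.934,   9.103, 109.764]), 'tcp_rot': array([ 3.141e+00, -3.000e-03,  1.000e-03]), 'ft_force': array([-0.472,  0.126,  0.413]), 'opening': np.float64(0.441), 'grip_force': np.float64(0.0)}
top guard_large [5.20812e+02 8.85880e+01 7.00000e-03] res 1.5 n 208 in 1.00
side guard_large [5.21646e+02 7.57780e+01 2.00000e-03] res 1.5 n 393 in 0.99
top guard_medium [ 3.99977e+02  4.00862e+02 -1.90000e-02] res 0.8 n 201 in 1.00
side guard_medium [ 3.98898e+02  4.05444e+02 -1.10000e-02] res 1.2 n 474 in 1.00
top guard_small [ 5.81529e+02  3.92671e+02 -1.19000e-01] res 1.3 n 214 in 1.00
side guard_small [ 5.81515e+02  3.97948e+02 -1.15000e-01] res 1.1 n 373 in 1.00
```

>>> {"api": "step_arm", "payload": {"increments": [{"slide": [-0.123, -0.341, 0], "roll": 0.015}, {"slide": [-0.123, -0.341, 0], "roll": 0.015}, {"slide": [-0.123, -0.341, 0], "roll": 0.015}, {"slide": [-0.123, -0.341, 0], "roll": 0.015}, {"slide": [-0.123, -0.341, 0], "roll": 0.015}]}}

```text
t: 7.58
eef_pos: [413.8, 304.8, 106.4]
tcp_rot: [3.141, 0.002, -0.014]
ft_force: [1.6, -0.7, 0.1]
opening: 0.451
grip_force: 0.0
```

Remaining about (-15, +45), then down ~99.

>>> {"api": "step_arm", "payload": {"increments": [{"slide": [-0.015, -0.045, 0], "roll": 0}, {"slide": [-0.015, -0.045, 0], "roll": 0}, {"slide": [-0.015, -0.045, 0], "roll": 0}]}}

```text
t: 7.95
eef_pos: [400.4, 347.8, 106.6]
tcp_rot: [3.14, 0.001, -0.014]
ft_force: [-0.4, 0.0, 0.6]
opening: 0.45
grip_force: 0.0
```

```bash
python3 - <<'E'
from h import *
s=state(); print({k:np.round(s[k],3) for k in('t','eef_pos','tcp_rot','ft_force','opening','grip_force')})
look('guard_medium',('wrist',))
c=grab('wrist','w2.png')
E
```

```text
{'t': np.float64(7.95), 'eef_pos': array([400.414, 347.833, 106.568]), 'tcp_rot': array([ 3.14e+00,  1.00e-03, -1.40e-02]), 'ft_force': array([-0.43 ,  0.001,  0.601]), 'opening': np.float64(0.45), 'grip_force': np.float64(0.0)}
wrist guard_medium [ 3.98079e+02  4.00058e+02 -4.00000e-03] res 1.5 n 3451 in 1.00
```

View pics/w2.png

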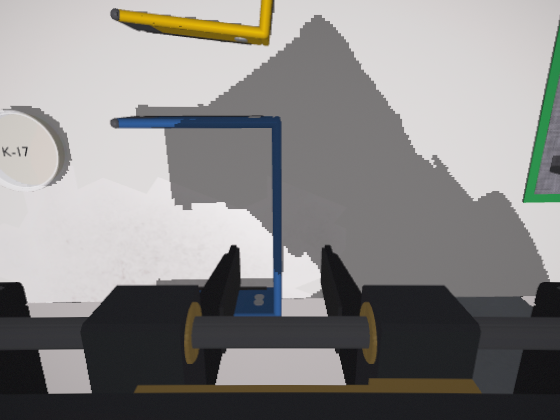

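>>> {"api": "step_arm", "payload": {"increments": [{"slide": [-0.0005, 0, 0.05], "roll": 0}, {"slide": [-0.0005, 0, 0.09], "roll": 0}, {"slide": [-0.0005, 0, 0.098], "roll": 0}, {"slide": [-0.0005, 0, 0.098], "roll": 0}]}}

```text
t: 8.55
eef_pos: [400.7, 347.9, 9.9]
tcp_rot: [3.141, 0.0, -0.015]
ft_force: [0.4, 0.2, -0.1]
opening: 0.45
grip_force: 0.0
```

>>> {"api": "step_arm", "payload": {"increments": [{"slide": [0, 0, 0], "roll": 0}, {"slide": [0, 0, 0], "roll": 0}, {"slide": [0, 0, 0], "roll": 0}, {"slide": [0, 0, 0], "roll": 0}, {"slide": [0, 0, 0], "roll": 0}], "fingers": 0}}

```text
t: 9.18
eef_pos: [400.4, 348.6, 9.8]
tcp_rot: [-3.141, -0.001, -0.014]
ft_force: [-0.5, 0.1, 3.6]
opening: 0.05
grip_force: 30.0
```

>>> {"api": "step_arm", "payload": {"increments": [{"slide": [0, 0.015, 0], "roll": 0}, {"slide": [0.001, 0.045, 0], "roll": 0}, {"slide": [0.003, 0.08, 0], "roll": -0.005}, {"slide": [0.015, 0.11, 0], "roll": -0.01}, {"slide": [0.035, 0.13, 0], "roll": -0.014}]}}

```text
t: 9.8
eef_pos: [432.8, 216.2, 9.8]
tcp_rot: [3.141, 0.001, -0.0]
ft_force: [-1.5, 3.5, 3.2]
opening: 0.054
grip_force: 30.0
```

>>> {"api": "step_arm", "payload": {"increments": [{"slide": [0.025, 0.001, 0], "roll": 0}, {"slide": [0.055, 0.001, 0], "roll": 0}, {"slide": [0.08, 0.001, 0], "roll": 0}, {"slide": [0.089, 0.001, 0], "roll": 0}, {"slide": [0.089, 0.001, 0], "roll": 0}]}}

```text
t: 10.42
eef_pos: [522.7, 216.0, 9.7]
tcp_rot: [3.141, -0.001, -0.0]
ft_force: [2.6, -1.9, 4.4]
opening: 0.054
grip_force: 30.0
```

```bash
python3 - <<'E'
from h import *
s=state(); print({k:np.round(s[k],3) for k in('t','eef_pos','tcp_rot','ft_force','opening','grip_force')})
look('guard_large');look('guard_medium',('top','side','wrist'))
E
```

```text
{'t': np.float64(10.425), 'eef_pos': array([522.717, 215.978,   9.717]), 'tcp_rot': array([ 3.141e+00, -1.000e-03, -0.000e+00]), 'ft_force': array([ 2.58 , -1.939,  4.425]), 'opening': np.float64(0.054), 'grip_force': np.float64(30.0)}
top guard_large [5.20742e+02 7.45670e+01 1.40000e-02] res 1.7 n 427 in 0.95
side guard_large [5.21586e+02 7.65070e+01 6.00000e-03] res 1.5 n 283 in 0.94
top guard_medium [ 663.056  262.876 -662.867] res 1.0 n 48 in 1.00
side guard_medium [ 5.19658e+02  2.72020e+02 -2.00000e-03] res 1.3 n 250 in 1.00
wrist guard_medium [ 5.19078e+02  2.66549e+02 -1.00000e-03] res 1.4 n 7157 in 1.00
```

>>> {"api": "step_arm", "payload": {"increments": [{"slide": [0.001, 0.015, 0], "roll": 0}, {"slide": [0.002, 0.045, 0], "roll": 0}, {"slide": [0.002, 0.08, 0], "roll": 0}, {"slide": [0.002, 0.115, 0], "roll": 0}, {"slide": [0.002, 0.145, 0], "roll": 0}]}}

```text
t: 11.3
eef_pos: [523.8, 70.8, 9.7]
tcp_rot: [-3.141, 0.0, -0.001]
ft_force: [-0.0, 4.7, 5.9]
opening: 0.049
grip_force: 30.0
```

>>> {"api": "step_arm", "payload": {"increments": [{"slide": [0.0005, 0.015, 0], "roll": 0}, {"slide": [0.0005, 0.028, 0], "roll": 0}, {"slide": [0.0005, 0.031, 0], "roll": 0}, {"slide": [0.0005, 0.031, 0], "roll": 0}]}}

```text
t: 11.8
eef_pos: [524.3, 40.2, 9.7]
tcp_rot: [3.141, 0.0, -0.001]
ft_force: [-0.6, -4.8, 6.1]
opening: 0.049
grip_force: 30.0
```

>>> {"api": "step_arm", "payload": {"increments": [{"slide": [0, 0, 0], "roll": 0}, {"slide": [0, 0, 0], "roll": 0}, {"slide": [0, 0, -0.03], "roll": 0}, {"slide": [0, 0, -0.07], "roll": 0}, {"slide": [0, -0.02, -0.07], "roll": 0}], "fingers": 0.14}}

```text
t: 12.42
eef_pos: [525.8, 60.5, 81.8]
tcp_rot: [3.141, -0.004, -0.001]
ft_force: [0.3, 0.3, -1.4]
opening: 0.139
grip_force: 0.0
```

```bash
python3 - <<'E'
from h import *
s=state(); print({k:np.round(s[k],3) for k in('t','eef_pos','tcp_rot','ft_force','opening','grip_force')})
look('guard_large',('side','wrist'));look('guard_medium',('side','wrist'))
E
```

```text
{'t': np.float64(12.425), 'eef_pos': array([525.843,  60.484,  81.84 ]), 'tcp_rot': array([ 3.141e+00, -4.000e-03, -1.000e-03]), 'ft_force': array([ 0.318,  0.305, -1.35 ]), 'opening': np.float64(0.139), 'grip_force': np.float64(0.0)}
side guard_large [ 5.21525e+02  7.61280e+01 -1.00000e-03] res 1.5 n 382 in 0.96
wrist guard_large [5.20502e+02 7.06270e+01 8.00000e-03] res 1.6 n 5975 in 0.98
side guard_medium [ 5.21867e+02  9.62850e+01 -1.00000e-03] res 1.4 n 296 in 1.00
wrist guard_medium [540.844 110.47    1.573] res 1.6 n 3354 in 1.00
```

>>> {"api": "step_arm", "payload": {"increments": [{"slide": [-0.004, -0.012, 0], "roll": 0}, {"slide": [-0.004, -0.012, 0], "roll": 0}, {"slide": [-0.004, -0.012, 0.05], "roll": 0}, {"slide": [-0.004, -0.012, 0.072], "roll": 0}, {"slide": [-0.004, -0.012, 0.072], "roll": 0}], "fingers": 0}}

```text
t: 13.25
eef_pos: [520.0, 72.8, 6.2]
tcp_rot: [3.141, 0.003, -0.0]
ft_force: [-0.2, 0.6, 0.0]
opening: 0.004
grip_force: 0.0
```

>>> {"api": "step_arm", "payload": {"increments": [{"slide": [0, 0.01, 0], "roll": 0}, {"slide": [0, 0.018, 0], "roll": 0}, {"slide": [0, 0.026, 0], "roll": 0}, {"slide": [0, 0.034, 0], "roll": 0}, {"slide": [0, 0.038, 0], "roll": 0}]}}

```text
t: 13.88
eef_pos: [521.0, 34.3, 7.8]
tcp_rot: [3.142, -0.001, -0.001]
ft_force: [-0.2, 3.8, 1.6]
opening: 0.006
grip_force: 1.7
```

>>> {"api": "step_arm", "payload": {"increments": [{"slide": [0, 0.002, 0], "roll": 0}, {"slide": [0, 0.0035, 0], "roll": 0}, {"slide": [0, 0.0035, 0], "roll": 0}]}}

```text
t: 14.25
eef_pos: [520.8, 31.3, 7.5]
tcp_rot: [3.141, 0.0, -0.0]
ft_force: [0.4, 1.0, -0.2]
opening: 0.004
grip_force: 0.4
```

```bash
python3 - <<'E'
from h import *
s=state(); print({k:np.round(s[k],3) for k in('t','eef_pos','tcp_rot','ft_force','opening','grip_force')})
look('guard_large',('side',));look('guard_medium',('side',))
E
```

```text
{'t': np.float64(14.25), 'eef_pos': array([520.787,  31.339,   7.472]), 'tcp_rot': array([ 3.141,  0.   , -0.   ]), 'ft_force': array([ 0.366,  1.014, -0.25 ]), 'opening': np.float64(0.004), 'grip_force': np.float64(0.362)}
side guard_large [5.21624e+02 7.59260e+01 4.00000e-03] res 1.6 n 280 in 0.93
side guard_medium [ 5.21332e+02  7.53980e+01 -3.00000e-03] res 1.4 n 187 in 0.99
```

>>> {"api": "step_arm", "payload": {"increments": [{"slide": [0, 0.001, 0], "roll": 0}, {"slide": [0, 0.002, 0], "roll": 0}]}}

```text
t: 14.6
eef_pos: [520.7, 29.4, 7.5]
tcp_rot: [3.142, 0.0, -0.0]
ft_force: [-0.5, 1.5, -1.1]
opening: 0.003
grip_force: 0.9
```

>>> {"api": "step_arm", "payload": {"increments": [{"slide": [0, 0.001, 0], "roll": 0}, {"slide": [0, 0.001, 0], "roll": 0}]}}

```text
t: 14.85
eef_pos: [520.8, 28.3, 7.5]
tcp_rot: [3.141, 0.0, -0.0]
ft_force: [-0.4, 0.3, 0.4]
opening: 0.003
grip_force: 0.3
```

>>> {"api": "step_arm", "payload": {"increments": [{"slide": [0, 0.001, 0], "roll": 0}, {"slide": [0, 0.001, 0], "roll": 0}]}}

```text
t: 15.1
eef_pos: [520.8, 27.3, 7.6]
tcp_rot: [3.141, 0.0, -0.0]
ft_force: [-0.2, 0.9, -0.4]
opening: 0.005
grip_force: 0.3
```

```bash
python3 - <<'E'
from h import *
s=state(); print({k:np.round(s[k],3) for k in('t','eef_pos','tcp_rot','ft_force','opening','grip_force')})
look('guard_large',('side',));look('guard_medium',('side',))
E
```

```text
{'t': np.float64(15.1), 'eef_pos': array([520.814,  27.313,   7.555]), 'tcp_rot': array([ 3.141,  0.   , -0.   ]), 'ft_force': array([-0.181,  0.892, -0.375]), 'opening': np.float64(0.005), 'grip_force': np.float64(0.315)}
side guard_large [ 5.2153e+02  7.5687e+01 -1.0000e-03] res 1.7 n 255 in 0.94
side guard_medium [ 5.21395e+02  7.11780e+01 -3.00000e-03] res 1.4 n 189 in 0.99
```

>>> {"api": "step_arm", "payload": {"increments": [{"slide": [0, 0.001, 0], "roll": 0}, {"slide": [0, 0.001, 0], "roll": 0}]}}

```text
t: 15.45
eef_pos: [520.9, 26.4, 7.6]
tcp_rot: [3.142, -0.0, -0.0]
ft_force: [-0.1, 2.8, 0.6]
opening: 0.006
grip_force: 1.1
```

>>> {"api": "step_arm", "payload": {"increments": [{"slide": [0, 0.001, 0], "roll": 0}, {"slide": [0, 0.001, 0], "roll": 0}]}}

```text
t: 15.7
eef_pos: [520.8, 25.4, 7.6]
tcp_rot: [3.142, -0.0, -0.0]
ft_force: [-0.4, 4.4, 0.1]
opening: 0.008
grip_force: 1.7
```

```bash
python3 - <<'E'
from h import *
s=state(); print({k:np.round(s[k],3) for k in('t','eef_pos','tcp_rot','ft_force','opening','grip_force')})
look('guard_large',('side',));look('guard_medium',('side',))
c=grab('top'); cv2.imwrite('pics/t2.png',cv2.resize(c['color'][150:300,230:380,::-1],None,fx=4,fy=4,interpolation=cv2.INTER_CUBIC))
E
```

```text
{'t': np.float64(15.7), 'eef_pos': array([520.82 ,  25.433,   7.575]), 'tcp_rot': array([ 3.142, -0.   , -0.   ]), 'ft_force': array([-0.438,  4.367,  0.098]), 'opening': np.float64(0.008), 'grip_force': np.float64(1.666)}
side guard_large [5.21624e+02 7.39970e+01 6.00000e-03] res 1.8 n 245 in 0.93
side guard_medium [5.21289e+02 6.93930e+01 6.00000e-03] res 1.5 n 188 in 0.98
```

View pics/t2.png

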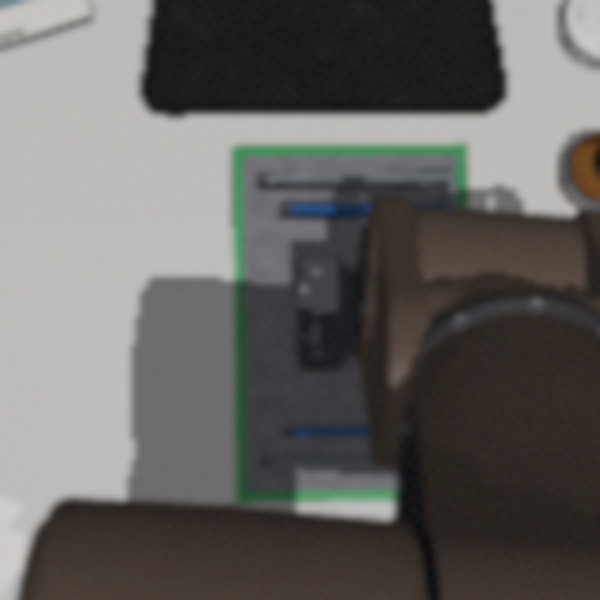

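>>> {"api": "step_arm", "payload": {"increments": [{"slide": [0, -0.003, 0], "roll": 0}, {"slide": [0, -0.005, -0.05], "roll": 0}, {"slide": [0.005, -0.03, -0.1], "roll": 0.03}, {"slide": [0.015, -0.09, -0.1], "roll": 0.118}, {"slide": [0.025, -0.15, -0.1], "roll": 0.118}], "fingers": 0.45}}

```text
t: 16.48
eef_pos: [546.5, 176.7, 108.6]
tcp_rot: [-3.141, -0.002, -0.121]
ft_force: [0.5, -1.0, -0.1]
opening: 0.434
grip_force: 0.0
```

>>> {"api": "step_arm", "payload": {"increments": [{"slide": [0.009, -0.176, 0], "roll": 0}, {"slide": [0.009, -0.176, 0], "roll": 0}, {"slide": [0.009, -0.176, 0], "roll": 0}, {"slide": [0.009, -0.176, 0], "roll": 0}]}}

```text
t: 16.98
eef_pos: [575.2, 352.2, 107.0]
tcp_rot: [-3.141, -0.0, -0.115]
ft_force: [-0.2, 0.2, -0.1]
opening: 0.449
grip_force: 0.0
```

```bash
python3 - <<'E'
from h import *
s=state(); print({k:np.round(s[k],3) for k in('t','eef_pos','tcp_rot','ft_force','opening','grip_force')})
look('guard_small',('wrist','side'));look('guard_large',('top','side'));look('guard_medium',('top','side',))
c=grab('wrist','w3.png')
E
```

```text
{'t': np.float64(16.975), 'eef_pos': array([575.226, 352.231, 106.994]), 'tcp_rot': array([-3.141, -0.   , -0.115]), 'ft_force': array([-0.2  ,  0.247, -0.066]), 'opening': np.float64(0.449), 'grip_force': np.float64(0.0)}
wrist guard_small [ 5.82135e+02  3.91900e+02 -1.21000e-01] res 1.5 n 3148 in 1.00
side guard_small [ 5.81541e+02  3.97867e+02 -1.21000e-01] res 1.2 n 374 in 1.00
top guard_large [5.20879e+02 7.23810e+01 3.00000e-03] res 1.6 n 416 in 0.98
side guard_large [ 5.22264e+02  7.31380e+01 -1.10000e-02] res 1.5 n 158 in 0.94
top guard_medium [ 5.20519e+02  6.78770e+01 -3.00000e-03] res 1.3 n 296 in 1.00
side guard_medium [ 5.21577e+02  6.88630e+01 -5.00000e-03] res 1.8 n 169 in 0.98
```

View pics/w3.png

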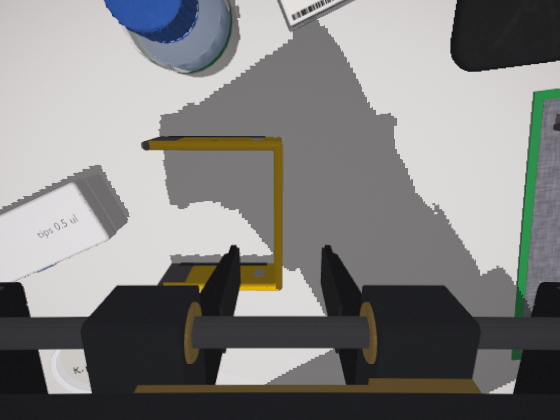

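>>> {"api": "step_arm", "payload": {"increments": [{"slide": [0.001, 0.001, 0.05], "roll": 0}, {"slide": [0.001, 0.001, 0.09], "roll": 0}, {"slide": [0.001, 0.001, 0.098], "roll": 0}, {"slide": [0.001, 0.001, 0.098], "roll": 0}]}}

```text
t: 17.82
eef_pos: [576.9, 347.8, 10.2]
tcp_rot: [-3.141, -0.0, -0.119]
ft_force: [-0.4, -0.8, -0.0]
opening: 0.448
grip_force: 0.0
```

>>> {"api": "step_arm", "payload": {"increments": [{"slide": [0, 0, 0], "roll": 0}, {"slide": [0, 0, 0], "roll": 0}, {"slide": [0, 0, 0], "roll": 0}, {"slide": [0, 0, 0], "roll": 0}, {"slide": [0, 0, 0], "roll": 0}], "fingers": 0}}

```text
t: 18.45
eef_pos: [576.5, 348.1, 9.8]
tcp_rot: [-3.141, -0.0, -0.118]
ft_force: [-0.4, -0.2, 1.7]
opening: 0.051
grip_force: 30.0
```

>>> {"api": "step_arm", "payload": {"increments": [{"slide": [-0.004, 0.015, 0], "roll": -0.01}, {"slide": [-0.012, 0.05, 0], "roll": -0.04}, {"slide": [-0.022, 0.09, 0], "roll": -0.075}, {"slide": [-0.032, 0.13, 0], "roll": -0.105}, {"slide": [-0.037, 0.15, 0], "roll": -0.118}]}}

```text
t: 19.08
eef_pos: [520.9, 201.2, 9.8]
tcp_rot: [3.141, 0.0, -0.0]
ft_force: [0.0, 0.8, -1.1]
opening: 0.051
grip_force: 30.0
```

```bash
python3 - <<'E'
from h import *
s=state(); print({k:np.round(s[k],3) for k in('t','eef_pos','tcp_rot','ft_force','opening','grip_force')})
look('guard_small',('wrist','side'));look('guard_medium',('side',))
E
```

```text
{'t': np.float64(19.075), 'eef_pos': array([520.859, 201.162,   9.824]), 'tcp_rot': array([ 3.141,  0.   , -0.   ]), 'ft_force': array([ 0.042,  0.815, -1.111]), 'opening': np.float64(0.051), 'grip_force': np.float64(30.0)}
wrist guard_small [ 5.21035e+02  2.43906e+02 -4.00000e-03] res 1.5 n 6567 in 1.00
side guard_small [ 5.20271e+02  2.48068e+02 -4.00000e-03] res 1.5 n 164 in 1.00
side guard_medium [5.21334e+02 6.86200e+01 6.00000e-03] res 1.8 n 186 in 0.98
```

>>> {"api": "step_arm", "payload": {"increments": [{"slide": [0.0005, 0.015, 0], "roll": 0}, {"slide": [0.0005, 0.045, 0], "roll": 0}, {"slide": [0.0005, 0.08, 0], "roll": 0}, {"slide": [0.0005, 0.115, 0], "roll": 0}, {"slide": [0.0005, 0.14, 0], "roll": 0}]}}

```text
t: 19.85
eef_pos: [522.9, 62.3, 9.8]
tcp_rot: [-3.141, -0.001, -0.0]
ft_force: [-0.3, 3.8, 5.5]
opening: 0.049
grip_force: 30.0
```

>>> {"api": "step_arm", "payload": {"increments": [{"slide": [0, 0.012, 0], "roll": 0}, {"slide": [0, 0.019, 0], "roll": 0}, {"slide": [0, 0.02, 0], "roll": 0}]}}

```text
t: 20.23
eef_pos: [522.9, 43.1, 9.8]
tcp_rot: [-3.141, -0.001, -0.0]
ft_force: [-0.5, 3.3, 5.5]
opening: 0.051
grip_force: 30.0
```

>>> {"api": "step_arm", "payload": {"increments": [{"slide": [0, 0, 0], "roll": 0}, {"slide": [0, 0, 0], "roll": 0}, {"slide": [0, 0, -0.03], "roll": 0}, {"slide": [0, 0, -0.07], "roll": 0}, {"slide": [0, -0.025, -0.07], "roll": 0}], "fingers": 0.14}}

```text
t: 20.85
eef_pos: [523.8, 67.9, 81.9]
tcp_rot: [3.141, -0.004, -0.002]
ft_force: [-0.6, -0.7, -0.3]
opening: 0.142
grip_force: 0.0
```

```bash
python3 - <<'E'
from h import *
s=state(); print({k:np.round(s[k],3) for k in('t','eef_pos','tcp_rot','ft_force','opening','grip_force')})
look('guard_small',('wrist','side'));look('guard_medium',('side',));look('guard_large',('side',))
E
```

```text
{'t': np.float64(20.85), 'eef_pos': array([523.804,  67.863,  81.898]), 'tcp_rot': array([ 3.141e+00, -4.000e-03, -2.000e-03]), 'ft_force': array([-0.552, -0.708, -0.314]), 'opening': np.float64(0.142), 'grip_force': np.float64(0.0)}
wrist guard_small [5.22763e+02 8.58110e+01 9.00000e-03] res 1.5 n 3113 in 1.00
side guard_small [ 5.23001e+02  9.15860e+01 -7.00000e-03] res 1.4 n 230 in 0.99
side guard_medium [5.2125e+02 6.9550e+01 6.0000e-03] res 1.6 n 275 in 0.99
side guard_large [5.21548e+02 7.41480e+01 4.00000e-03] res 1.9 n 287 in 0.91
```

>>> {"api": "step_arm", "payload": {"increments": [{"slide": [-0.002, -0.003, 0], "roll": 0}, {"slide": [-0.002, -0.003, 0], "roll": 0}, {"slide": [-0.002, -0.003, 0.05], "roll": 0}, {"slide": [-0.002, -0.003, 0.073], "roll": 0}, {"slide": [-0.002, -0.003, 0.073], "roll": 0}], "fingers": 0}}

```text
t: 21.68
eef_pos: [519.6, 71.1, 5.2]
tcp_rot: [3.141, 0.003, -0.001]
ft_force: [0.9, 0.0, -0.4]
opening: 0.007
grip_force: 0.0
```

>>> {"api": "step_arm", "payload": {"increments": [{"slide": [0, 0.009, 0], "roll": 0}, {"slide": [0, 0.016, 0], "roll": 0}, {"slide": [0, 0.023, 0], "roll": 0}, {"slide": [0, 0.03, 0], "roll": 0}, {"slide": [0, 0.036, 0], "roll": 0}]}}

```text
t: 22.3
eef_pos: [520.6, 34.9, 6.8]
tcp_rot: [3.142, -0.0, -0.0]
ft_force: [-0.0, 1.9, 0.4]
opening: 0.005
grip_force: 1.0
```

```bash
python3 - <<'E'
from h import *
s=state(); print({k:np.round(s[k],3) for k in('t','eef_pos','tcp_rot','ft_force','opening','grip_force')})
look('guard_small',('side',));look('guard_medium',('side',))
E
```

```text
{'t': np.float64(22.3), 'eef_pos': array([520.551,  34.92 ,   6.784]), 'tcp_rot': array([ 3.142, -0.   , -0.   ]), 'ft_force': array([-0.015,  1.937,  0.442]), 'opening': np.float64(0.005), 'grip_force': np.float64(1.049)}
side guard_small [5.22601e+02 7.23800e+01 1.00000e-03] res 1.5 n 119 in 0.99
side guard_medium [5.21148e+02 6.89580e+01 4.00000e-03] res 1.6 n 166 in 0.99
```

>>> {"api": "step_arm", "payload": {"increments": [{"slide": [0, 0.002, 0], "roll": 0}, {"slide": [0, 0.004, 0], "roll": 0}, {"slide": [0, 0.004, 0], "roll": 0}]}}

```text
t: 22.78
eef_pos: [520.5, 31.3, 6.5]
tcp_rot: [3.141, 0.0, -0.0]
ft_force: [0.3, -0.1, -0.7]
opening: 0.008
grip_force: 0.0
```

>>> {"api": "step_arm", "payload": {"increments": [{"slide": [0, 0.001, 0], "roll": 0}, {"slide": [0, 0.001, 0], "roll": 0}]}}

```text
t: 23.02
eef_pos: [520.4, 30.4, 6.5]
tcp_rot: [3.141, 0.0, -0.0]
ft_force: [-0.6, 1.0, 0.3]
opening: 0.001
grip_force: 0.3
```

>>> {"api": "step_arm", "payload": {"increments": [{"slide": [0, 0.001, 0], "roll": 0}, {"slide": [0, 0.001, 0], "roll": 0}]}}

```text
t: 23.28
eef_pos: [520.4, 29.5, 6.5]
tcp_rot: [-3.142, 0.0, -0.0]
ft_force: [-0.7, 4.1, -0.3]
opening: 0.008
grip_force: 1.9
```

```bash
python3 - <<'E'
from h import *
s=state(); print({k:np.round(s[k],3) for k in('t','eef_pos','tcp_rot','ft_force','opening','grip_force')})
look('guard_small',('side',));look('guard_medium',('side',));look('guard_large',('side',))
E
```

```text
{'t': np.float64(23.275), 'eef_pos': array([520.386,  29.547,   6.511]), 'tcp_rot': array([-3.142,  0.   , -0.   ]), 'ft_force': array([-0.659,  4.083, -0.285]), 'opening': np.float64(0.008), 'grip_force': np.float64(1.914)}
side guard_small [5.22432e+02 6.65790e+01 2.00000e-03] res 1.5 n 119 in 0.99
side guard_medium [5.21227e+02 6.84070e+01 7.00000e-03] res 1.6 n 162 in 0.99
side guard_large [5.21643e+02 7.38190e+01 7.00000e-03] res 2.0 n 257 in 0.89
```

>>> {"api": "step_arm", "payload": {"increments": [{"slide": [0, 0.0007, 0], "roll": 0}, {"slide": [0, 0.0007, 0], "roll": 0}, {"slide": [0, -0.004, 0], "roll": 0}, {"slide": [0, -0.005, -0.05], "roll": 0}, {"slide": [0, -0.005, -0.11], "roll": 0}]}}

```text
t: 24.05
eef_pos: [520.0, 34.4, 117.2]
tcp_rot: [3.141, 0.002, -0.0]
ft_force: [0.2, -0.5, 0.9]
opening: 0.011
grip_force: 0.0
```

>>> {"api": "step_arm", "payload": {"increments": [{"slide": [0.01, 0.01, -0.05], "roll": 0}, {"slide": [0.04, 0.05, -0.05], "roll": 0}, {"slide": [0.07, 0.1, -0.05], "roll": 0}, {"slide": [0.097, 0.124, -0.05], "roll": 0}, {"slide": [0.097, 0.124, -0.05], "roll": 0}], "fingers": 0.6}}

```text
t: 24.68
eef_pos: [618.4, -91.4, 166.1]
tcp_rot: [3.141, -0.0, -0.002]
ft_force: [-0.1, 1.0, 0.3]
opening: 0.475
grip_force: 0.0
```

```bash
python3 - <<'E'
from h import *
s=state(); print({k:np.round(s[k],3) for k in('t','eef_pos','tcp_rot','ft_force','opening','grip_force')})
for n in('guard_small','guard_medium','guard_large'): look(n)
for n in('top','side','wrist'):
    c=grab(n,'w4.png' if n=='wrist' else None); P=cloud(c)
    m=(P[...,0]>580)&(P[...,0]<660)&(P[...,1]<-50)&(P[...,1]>-130)&(P[...,2]>97)&(P[...,2]<107)
    Q=P[m]; print(n,'cap',m.sum(),(Q.min(0)+Q.max(0))/2 if len(Q) else 0,np.median(Q,0))
E
```

```text
{'t': np.float64(24.675), 'eef_pos': array([618.38 , -91.445, 166.11 ]), 'tcp_rot': array([ 3.141e+00, -0.000e+00, -2.000e-03]), 'ft_force': array([-0.11 ,  0.952,  0.325]), 'opening': np.float64(0.475), 'grip_force': np.float64(0.0)}
top guard_small [ 5.21925e+02  6.43110e+01 -8.00000e-03] res 1.3 n 225 in 1.00
side guard_small [ 5.22451e+02  6.53150e+01 -4.00000e-03] res 1.6 n 242 in 0.99
top guard_medium [ 5.20507e+02  6.48180e+01 -5.00000e-03] res 1.3 n 222 in 1.00
side guard_medium [521.235  67.025  -0.   ] res 1.8 n 203 in 0.98
top guard_large [5.20811e+02 7.19600e+01 2.00000e-03] res 1.8 n 462 in 0.94
side guard_large [5.21517e+02 7.29510e+01 5.00000e-03] res 1.7 n 319 in 0.90
top cap 0 0 [nan nan nan]
side cap 50 [617.25284193 -88.90138058 101.02321063] [618.33684257 -86.52105993 101.3665648 ]
wrist cap 1240 [617.74471145 -93.93977895 100.34991366] [618.54041895 -93.8736357  101.71679228]
  return _methods._mean(a, axis=axis, dtype=dtype,
  ret = um.true_divide(
```

View pics/w4.png

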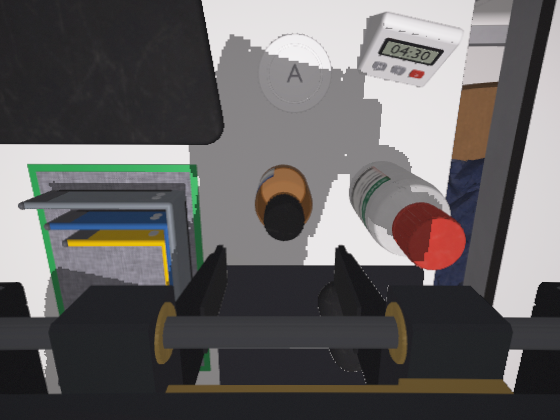

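>>> {"api": "step_arm", "payload": {"increments": [{"slide": [-0.0005, 0, 0.03], "roll": 0}, {"slide": [-0.0005, 0, 0.065], "roll": 0}, {"slide": [-0.0005, 0, 0.083], "roll": 0}, {"slide": [-0.0005, 0, 0.083], "roll": 0}]}}

```text
t: 25.62
eef_pos: [616.6, -89.4, 82.8]
tcp_rot: [-3.141, 0.002, -0.0]
ft_force: [1.2, 0.9, 0.5]
opening: 0.605
grip_force: 0.0
```

>>> {"api": "step_arm", "payload": {"increments": [{"slide": [0, 0, 0], "roll": 0}, {"slide": [0, 0, 0], "roll": 0}, {"slide": [0, 0, 0], "roll": 0}, {"slide": [0, 0, 0], "roll": 0}], "fingers": 0.2}}

```text
t: 26.12
eef_pos: [617.6, -89.9, 84.8]
tcp_rot: [3.141, -0.002, -0.0]
ft_force: [-0.9, -0.5, 6.2]
opening: 0.488
grip_force: 30.0
```

```bash
python3 - <<'E'
from h import *
s=state(); print({k:np.round(s[k],3) for k in('t','eef_pos','tcp_rot','ft_force','moment','opening','grip_force')})
a=grab('wrist')['color'][120:420,60:520,::-1]; b=grab('side')['color'][70:220,180:350,::-1]
b=cv2.resize(b,None,fx=1.94,fy=2,interpolation=cv2.INTER_CUBIC); cv2.imwrite('pics/g1.png',np.hstack([a,b]))
E
```

```text
{'t': np.float64(26.125), 'eef_pos': array([617.619, -89.88 ,  84.764]), 'tcp_rot': array([ 3.141e+00, -2.000e-03, -0.000e+00]), 'ft_force': array([-0.904, -0.547,  6.218]), 'moment': array([-0.077,  0.052, -0.022]), 'opening': np.float64(0.488), 'grip_force': np.float64(30.017)}
```

View pics/g1.png

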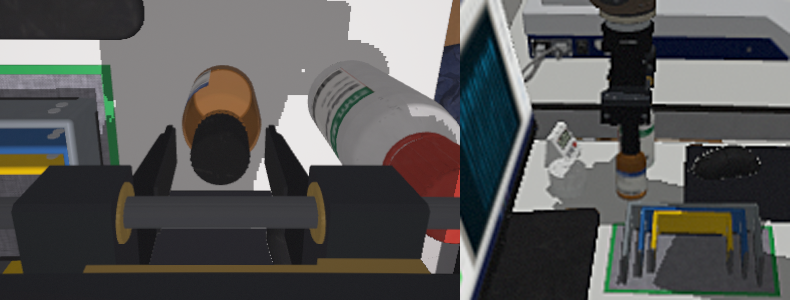

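>>> {"api": "step_arm", "payload": {"increments": [{"slide": [0, 0, 0], "roll": 0}, {"slide": [0, 0, 0], "roll": 0}]}}

```text
t: 26.48
eef_pos: [617.6, -89.9, 84.7]
tcp_rot: [3.141, -0.002, -0.0]
ft_force: [0.4, -0.7, 5.6]
opening: 0.493
grip_force: 30.0
```

>>> {"api": "step_arm", "payload": {"increments": [{"slide": [0, 0, 0], "roll": 0}, {"slide": [0, 0, 0], "roll": 0}, {"slide": [0, 0, -0.005], "roll": 0}, {"slide": [0, 0, -0.008], "roll": 0}, {"slide": [0, 0, -0.008], "roll": 0}], "fingers": 0.6}}

```text
t: 27.1
eef_pos: [617.1, -89.6, 91.9]
tcp_rot: [3.141, -0.001, -0.0]
ft_force: [0.4, -0.6, 0.4]
opening: 0.596
grip_force: 0.0
```

>>> {"api": "step_arm", "payload": {"increments": [{"slide": [0, 0, 0], "roll": 0}, {"slide": [0, 0, 0], "roll": 0}, {"slide": [0, 0, 0], "roll": 0}, {"slide": [0, 0, 0], "roll": 0}], "fingers": 0.2}}

```text
t: 27.6
eef_pos: [616.9, -89.7, 91.5]
tcp_rot: [3.141, 0.0, -0.0]
ft_force: [-0.2, 0.2, -0.3]
opening: 0.305
grip_force: 30.0
```

>>> {"api": "step_arm", "payload": {"increments": [{"slide": [0, 0, -0.01], "roll": 0}, {"slide": [0, 0, -0.035], "roll": 0}, {"slide": [0, 0, -0.065], "roll": 0}, {"slide": [0, 0, -0.08], "roll": 0}, {"slide": [0, 0, -0.08], "roll": 0}]}}

```text
t: 28.22
eef_pos: [617.2, -89.7, 172.5]
tcp_rot: [3.141, -0.002, -0.0]
ft_force: [-0.1, 0.6, -1.8]
opening: 0.302
grip_force: 30.0
```

>>> {"api": "step_arm", "payload": {"increments": [{"slide": [-0.01, -0.018, 0], "roll": 0}, {"slide": [-0.035, -0.055, 0], "roll": 0}, {"slide": [-0.062, -0.1, 0], "roll": 0}, {"slide": [-0.085, -0.14, 0], "roll": 0}, {"slide": [-0.095, -0.154, 0], "roll": 0}]}}

```text
t: 28.85
eef_pos: [519.7, 66.7, 170.8]
tcp_rot: [-3.141, 0.002, 0.002]
ft_force: [-0.1, -0.7, -1.6]
opening: 0.306
grip_force: 30.0
```

```bash
python3 - <<'E'
from h import *
s=state(); print({k:np.round(s[k],3) for k in('t','eef_pos','tcp_rot','ft_force','opening','grip_force')})
c=grab('side'); P=cloud(c); hsv=cv2.cvtColor(c['color'],cv2.COLOR_RGB2HSV)
m=(P[...,0]>470)&(P[...,0]<570)&(P[...,1]>0)&(P[...,1]<130)&(P[...,2]>65)&(P[...,2]<165); Q=P[m]; print(Q.min(0),Q.max(0))
cv2.imwrite('pics/g2.png',cv2.resize(c['color'][90:290,180:400,::-1],None,fx=3,fy=3,interpolation=cv2.INTER_CUBIC))
E
```

```text
{'t': np.float64(28.85), 'eef_pos': array([519.723,  66.711, 170.833]), 'tcp_rot': array([-3.141e+00,  2.000e-03,  2.000e-03]), 'ft_force': array([-0.128, -0.71 , -1.557]), 'opening': np.float64(0.306), 'grip_force': np.float64(29.978)}
[497.01740386  59.49332209  79.28990472] [544.84499236  96.28799927 164.17966497]
```

View pics/g2.png

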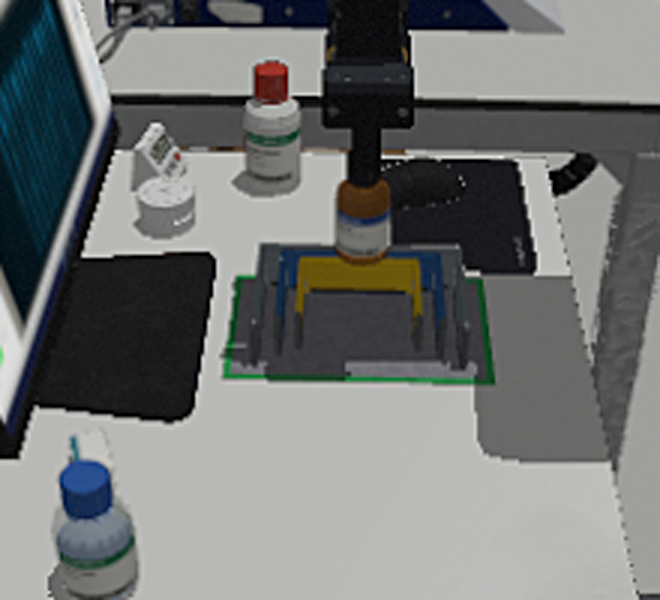

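>>> {"api": "step_arm", "payload": {"increments": [{"slide": [0.001, 0, 0.025], "roll": 0}, {"slide": [0.001, 0, 0.055], "roll": 0}, {"slide": [0.001, 0, 0.071], "roll": 0}, {"slide": [0.001, 0, 0.075], "roll": 0}, {"slide": [0.001, 0, 0.076], "roll": 0}]}}

```text
t: 29.52
eef_pos: [523.2, 64.1, 95.5]
tcp_rot: [3.141, 0.0, -0.001]
ft_force: [-0.6, -0.2, -1.6]
opening: 0.305
grip_force: 30.0
```

>>> {"api": "step_arm", "payload": {"increments": [{"slide": [0, 0, 0.001], "roll": 0}, {"slide": [0, 0, 0.001], "roll": 0}]}}

```text
t: 29.78
eef_pos: [523.2, 64.4, 95.0]
tcp_rot: [3.142, -0.001, -0.0]
ft_force: [-0.4, -0.5, -1.3]
opening: 0.309
grip_force: 30.0
```

>>> {"api": "step_arm", "payload": {"increments": [{"slide": [0, 0, 0.001], "roll": 0}, {"slide": [0, 0, 0.0015], "roll": 0}, {"slide": [0, 0, 0.0015], "roll": 0}]}}

```text
t: 30.15
eef_pos: [523.0, 64.4, 93.1]
tcp_rot: [3.141, 0.0, -0.0]
ft_force: [0.6, 1.0, -1.2]
opening: 0.304
grip_force: 30.0
```

>>> {"api": "step_arm", "payload": {"increments": [{"slide": [0, 0, 0.0007], "roll": 0}, {"slide": [0, 0, 0.0007], "roll": 0}]}}

```text
t: 30.4
eef_pos: [523.0, 64.4, 92.3]
tcp_rot: [3.141, 0.0, -0.0]
ft_force: [-1.2, -0.7, -0.4]
opening: 0.306
grip_force: 30.0
```

>>> {"api": "step_arm", "payload": {"increments": [{"slide": [0, 0, 0.0007], "roll": 0}, {"slide": [0, 0, 0.0007], "roll": 0}]}}

```text
t: 30.65
eef_pos: [523.0, 64.4, 91.6]
tcp_rot: [3.142, -0.0, -0.0]
ft_force: [-0.1, 0.4, -1.5]
opening: 0.305
grip_force: 30.0
```

>>> {"api": "step_arm", "payload": {"increments": [{"slide": [0, 0, 0.0], "roll": 0}, {"slide": [0, 0, 0.0], "roll": 0}, {"slide": [0, 0, 0], "roll": 0}, {"slide": [0, 0, -0.02], "roll": 0}, {"slide": [0, 0, -0.06], "roll": 0}], "fingers": 0.6}}

```text
t: 31.28
eef_pos: [522.4, 64.4, 151.3]
tcp_rot: [3.142, 0.003, -0.0]
ft_force: [-0.5, -0.2, 0.4]
opening: 0.597
grip_force: 0.0
```

>>> {"api": "step_arm", "payload": {"increments": [{"slide": [0, 0, -0.06], "roll": 0}, {"slide": [-0.03, 0.05, -0.08], "roll": 0}, {"slide": [-0.05, 0.11, -0.08], "roll": 0}, {"slide": [-0.06, 0.17, -0.08], "roll": 0}, {"slide": [-0.06, 0.23, -0.08], "roll": 0}]}}

```text
t: 31.9
eef_pos: [462.1, -167.3, 232.2]
tcp_rot: [3.141, -0.001, -0.0]
ft_force: [1.4, 0.8, -0.5]
opening: 0.599
grip_force: 0.0
```

```bash
python3 - <<'E'
from h import *
s=state(); print({k:np.round(s[k],3) for k in('t','eef_pos','tcp_rot','ft_force','opening','grip_force')})
for n in('guard_small','guard_medium','guard_large'): look(n)
ims=[]
for n,(r,q) in dict(top=((130,300),(230,400)),side=((100,270),(200,370))).items():
    c=grab(n); P=cloud(c)
    m=(P[...,0]>470)&(P[...,0]<570)&(P[...,1]>0)&(P[...,1]<130)&(P[...,2]>96)&(P[...,2]<110); Q=P[m]; print(n,'cap',len(Q),np.median(Q,0) if len(Q) else 0)
    ims.append(cv2.resize(c['color'][slice(*r),slice(*q),::-1],(390,390),interpolation=cv2.INTER_CUBIC))
cv2.imwrite('pics/end.png',np.hstack(ims))
E
```

```text
{'t': np.float64(31.9), 'eef_pos': array([ 462.125, -167.304,  232.219]), 'tcp_rot': array([ 3.141e+00, -1.000e-03, -0.000e+00]), 'ft_force': array([ 1.411,  0.763, -0.511]), 'opening': np.float64(0.599), 'grip_force': np.float64(0.0)}
top guard_small [ 5.21943e+02  6.41650e+01 -6.00000e-03] res 1.3 n 228 in 1.00
side guard_small [ 5.2250e+02  6.4912e+01 -2.0000e-03] res 1.8 n 173 in 0.99
top guard_medium [ 5.20545e+02  6.49960e+01 -2.00000e-03] res 1.3 n 223 in 1.00
side guard_medium [ 5.21225e+02  6.63060e+01 -7.00000e-03] res 1.7 n 206 in 0.92
top guard_large [5.20759e+02 7.23440e+01 2.00000e-03] res 2.0 n 491 in 0.91
side guard_large [5.21367e+02 7.46220e+01 2.00000e-03] res 2.4 n 340 in 0.76
top cap 105 [523.41425894  65.13987131 101.84186674]
side cap 66 [523.71305552  67.62641902 101.52967658]
```

View pics/end.png

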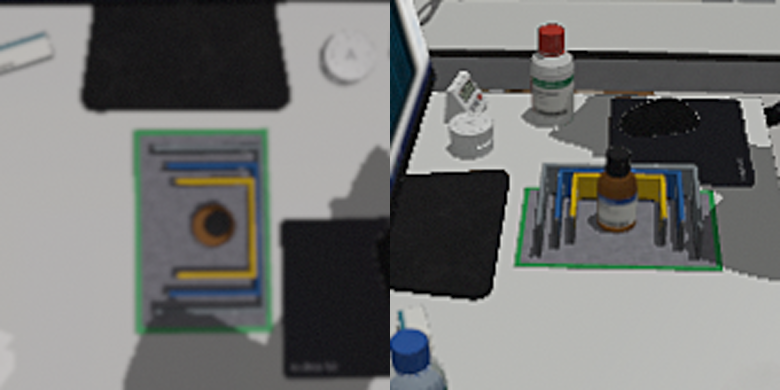

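The final picture shows all three guards nested squarely on the mat, with their open fronts to +y. The bottle stands upright inside the yellow guard, at about (213, 224) in the left half.

```bash
python3 -c "
from h import *
print(env.job_done())"
```

```text
the job is handed in; nothing more can be done
None
```

The job is handed in at about 32 s: the three guards are nested on the mat with their fronts to the robot's left, and the bottle stands upright inside the yellow guard; nothing else was knowingly touched, and no verdict has come back.

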